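Hang the washed jar on the drying peg

ROBOT

A 7-joint arm with a two-finger parallel gripper is mounted at the origin on the work surface. World frame = base frame: x ahead of the robot, y to its left, z up, the work surface at z = 0. Lengths are in mm, angles in rad, forces in N, time in s.
With the tool pointing down it reaches from about 400 to 875 mm from the base axis. Payload 19.3 kg.
Tool frame: the origin (TCP) lies at the very end of the fingers, on their centre line; the grasp point (between the pads) lies 19 mm behind it; z points along the fingers, y is the line along which they close (so a half turn about z gives the same grasp; the last joint's range is limited). The gripper opens to 85 mm and grips with 20 to 120 N. Pads are 22 mm wide; open, the fingers measure 114 mm over their backs; the gripper's body (76 mm by 85 mm) begins 54 mm behind the grasp point. The pads swing forward as they close: fully open they stand 13 mm farther back than shut.
Start: joints at [-1.181, 0.521, -0.036, 1.599, 0.021, 1.021, -0.113], TCP at [277.372, 560.071, 231.291] pointing down, gripper open.
Joint ranges: [-2.91, 2.91], [-0.3, 2.13], [-1.5, 1.42], [0.17, 2.43], [-1.26, 4.41], [0.16, 1.93], [-2.52, 2.52]. Speed limits (rad/s): [1.89, 1.89, 2.39, 2.39, 3.01, 3.01, 3.01].

INTERFACE

Orientations are given as a 3x3 rotation matrix whose columns are the frame's x, y, z axes.
In Python, from workcell import robot gives the robot as it stands. Calls block until the motion is done:
- robot.movep(position, orientation): joint-space move of the TCP to a pose.
- robot.movel(position, frame=None, max_speed=150, guard=None): straight line of the TCP; frame=None keeps the orientation; max_speed is the mean speed in mm/s. With guard (N) it stops when the force on the tool has changed by that much, and returns True; else False.
- robot.goto_joints(angles): joint-space move.
- robot.open_gripper() and robot.clamp(): open the fingers fully, or close them until they stop; the grip force is fixed at half the most.
- robot.wait(seconds).
- robot.inverse_kinematics(position, orientation): joint angles nearest the present ones, or None.
- robot.read_state(): the state.
- robot.camera(name): name is "side" or "top"; returns a dict with "image" (420x560x3 uint8, blue, green, red), "range_z" (420x560 float32, mm along the optical axis (not along the pixel's ray), 0 where there is no reading), "fx", "fy", "cx", "cy" (pixels), "dist_coeffs" ([k1, k2, p1, p2, k3] as OpenCV has them; the pictures are not rectified), "cam_to_world" (4x4, takes a point from camera to world coordinates). Camera axes: x right, y up, looking along -z (the intrinsics and any distortion apply to the point x, -y, -z); pixel columns grow to the right and rows downward; lengths in mm; the calibration is good to about 2 mm. A picture is of the moment at which its call begins.
A pose or a line that the arm cannot do raises robot.PlanningError and nothing moves.
- robot.finish_job(): hands the job in; it is judged then, once.
Trained networks look in a picture, given as the dict that the camera call returned (one of the last four; its "shot" number tells which), for a name from the list of things; names that differ only in an ending like _2 or _b are one class to them, and where a whole thing is asked for, a point or a joint stands for the part that bears it (a point fixed in the world has none). Each returns a list of dicts, best first, with "conf" (0 to 1); they miss things now and then, are a little off and sometimes report something else, mostly with a low value. They report only what shows in the picture. A call takes as long as a camera call.
- robot.recognise(picture, thing): "centre" ([column, row] in pixels, amid what is visible of it).
The state is a dict: "time": time; "qpos": joint angles; "qvel": joint speeds; "joint_efforts": joint torques, N m; "eef_pos": TCP position; "tool_rot": TCP orientation; "ft_force": force on the tool from outside, world axes, zero at the start; "torque": the same for the moment, N m; "finger_gap": finger opening in mm; "gripper_force": force on a finger pad.
Only numpy, scipy, OpenCV 4.12 (cv2) and the standard library are available. Lean on these libraries where they do the work, as an engineer would, in place of code of your own. Each camera call takes 0.05 s, during which the arm holds its last target. There are 200 camera calls.

TASK

The washed white jar lies on its side on the draining cradle. Pick it up, turn it upside down and lower it over the peg of the empty drying stand until its rim rests flat on the stand's disc, letting go only once it is down. Leave everything else on the bench as it stands.

Things in the scene. Friction and masses are not known exactly. Their poses are not given: they have to be found in the camera images.
- jar: the washed jar: hollow white plastic, about 60 g, 105 mm long, no cap. Body 52 mm across for 76 mm from the closed bottom, shoulder to 82 mm, then a 42 mm neck to the open mouth (36 mm clear); 100 mm deep inside. It starts lying level on the cradle, mouth roughly to the robot's left (+y). Origin: outside centre of the closed bottom; +x along the axis towards the mouth; may be rolled
- jar_rim (a point): centre of the jar's open mouth, at its rim, 105 mm from the body origin along +x
- cradle: fixed steel cradle under the jar: plate 110 x 66 x 8 mm and two bars 10 mm thick along x, centres 36 mm apart, tops 42 mm above the table, x from -43 to 35 mm. Nothing of it rises beside the jar, whose axis lies 62 mm above the table over the centre line. Origin under the plate's centre, x along the bars towards the jar's mouth
- free_stand: the drying stand with nothing on it (fixed; the two stands are alike, the other is occupied): steel disc 110 mm across, 12 mm thick, with an upright steel peg at its centre, 18 mm thick, tapering at the tip to 8 mm, rising 75 mm above the disc (tip 87 mm above the table). Origin under the disc's centre, z up along the peg
- free_stand_seat (a point): point on the peg's axis at the top face of the empty stand's disc, 12 mm above the table: where the centre of the jar's rim belongs; the rim rests flat on the disc, and the peg is shorter than the jar is deep
- hung_jar: bystander: a second, identical white jar already upside down on the other stand; origin at the centre of its rim, which rests on the stand's disc; 105 mm tall, 52 mm across
- jar_cap: bystander: loose white cap, disc 48 mm across, 15 mm high, lying on the table; origin under its centre
- spatula: bystander: flat ointment spatula lying down, 203 mm long, 10 mm thick, black handle and steel blade; origin under it near its middle
- amber_bottle: bystander: closed amber bottle with a white cap, 56 mm across, 115 mm tall; origin under its centre
- capped_jar: bystander: closed white pot with a green lid, 76 mm across, 85 mm tall; origin under its centre
- mortar: bystander: white ceramic mortar bowl, 100 mm across, 55 mm tall; origin under its centre
- pestle: bystander: white ceramic pestle lying down, 100 mm long, 26 mm thick at its head; origin on its axis at the head end

How it is judged (in metres and radians):
On the way:
1. the jar, still held in the gripper, is mouth down over the peg of the empty stand with its rim no more than 15 mm above the disc (horizontal distance between jar_rim and free_stand_seat below 0.014 m and horizontal distance between jar and free_stand_seat below 0.018 m and height (world z) of jar_rim below 0.027 m and height (world z) of jar above 0.1 m and contact force between jar and the fingers above 0.5 N), for 0.1 s.
At the end, for the whole second after the job is handed in: the jar stands upside down over the empty stand's peg, at rest: rim centre within 14 mm of the peg's axis and less than 4 mm above the disc, closed bottom uppermost (over 110 mm above the table) and within 18 mm of the peg's axis (horizontal distance between jar_rim and free_stand_seat below 0.014 m and horizontal distance between jar and free_stand_seat below 0.018 m and height (world z) of jar_rim below 0.016 m and height (world z) of jar above 0.11 m and linear speed of jar below 0.01 m/s); the robot touches nothing.
It fails at once if the hanging white jar is moved more than 30 mm (distance of hung_jar from where it was at the start of the episode above 0.03 m).
It fails at once if another bystander (cap, spatula, amber bottle, lidded pot, mortar or pestle) is moved more than 30 mm (distance of any of jar_cap, spatula, amber_bottle, capped_jar, mortar, pestle from where it was at the start of the episode above 0.03 m).
It also fails if it takes over 42 s, if anything falls off the work surface, if the arm or the gripper's body presses on something with over 40 N, if the wrist force passes 120 N, or if a joint passes its speed limit or range.

## Working session

There is one attempt and no reset: what is moved stays moved. The work goes in short steps, each a Python script; the robot and the scene stay as the last script left them, time stands still between calls to the robot, and variables do not carry over. Pictures are saved under pics/ and viewed, at most 10 in all, crops included, and the job is handed in when it is done.

```bash
mkdir -p pics; cat > h.py <<'E'
import numpy as np, cv2
from workcell import robot
def pts(p):
    K=np.array([[p["fx"],0,p["cx"]],[0,p["fy"],p["cy"]],[0,0,1.]])
    h,w=p["range_z"].shape
    u,v=np.meshgrid(np.arange(w),np.arange(h))
    n=cv2.undistortPoints(np.stack([u,v],-1).reshape(-1,1,2).astype(np.float64),K,np.array(p["dist_coeffs"],float)).reshape(h,w,2)
    z=p["range_z"].astype(float)
    c=np.stack([n[...,0]*z,-n[...,1]*z,-z,np.ones_like(z)],-1)
    W=(c@np.array(p["cam_to_world"]).T)[...,:3]
    W[z<=0]=np.nan
    return W
E
python3 - <<'E'
from h import *
for n in ("top","side"):
    p=robot.camera(n); cv2.imwrite(f"pics/{n}0.png",p["image"]); W=pts(p); np.save(n+"0.npy",W)
    print(n,np.round(p["cam_to_world"],2).tolist())
    for t in ("jar","cradle","free_stand","hung_jar","jar_cap","spatula","amber_bottle","capped_jar","mortar","pestle"):
        for d in robot.recognise(p,t)[:3]:
            c,r=np.round(d["centre"]).astype(int); print(t,round(d["conf"],2),c,r,np.round(W[min(r,419),min(c,559)]))
print(robot.read_state()["time"])
E
```

```text
top [[-0.01, 1.0, -0.07, 536.95], [-1.0, -0.01, 0.02, 29.92], [0.02, 0.07, 1.0, 1034.05], [0.0, 0.0, 0.0, 1.0]]
jar 0.97 410 220 [ 563. -269.   88.]
cradle 0.76 396 230 [ 542. -246.   60.]
free_stand 0.58 285 240 [524.   1.  86.]
hung_jar 0.76 147 247 [513. 288. 116.]
jar_cap 0.53 206 176 [672. 180.  15.]
spatula 0.75 291 175 [674. -17.   4.]
amber_bottle 0.69 168 146 [728. 250.  93.]
capped_jar 0.58 397 142 [ 734. -247.   85.]
pestle 0.73 150 246 [515. 281. 117.]
pestle 0.6 379 172 [ 678. -222.   17.]
side [[0.93, 0.24, -0.27, 324.07], [-0.37, 0.59, -0.72, -773.65], [-0.01, 0.77, 0.64, 798.53], [0.0, 0.0, 0.0, 1.0]]
jar 0.61 307 346 [ 548. -299.   87.]
cradle 0.96 303 380 [ 540. -306.    6.]
free_stand 0.57 237 264 [520. -11.  15.]
hung_jar 0.88 191 162 [505. 273.  92.]
hung_jar 0.4 347 204 [812.  71.  22.]
jar_cap 0.69 355 321 [ 673. -235.   18.]
jar_cap 0.5 273 197 [668. 170.  14.]
spatula 0.8 312 259 [670. -50.   9.]
spatula 0.74 307 346 [ 548. -299.   87.]
spatula 0.65 191 164 [505. 275.  85.]
amber_bottle 0.69 282 159 [718. 236.  68.]
capped_jar 0.77 397 311 [ 722. -286.   79.]
capped_jar 0.57 305 381 [ 542. -309.    6.]
mortar 0.84 347 204 [812.  71.  22.]
pestle 0.84 354 318 [ 677. -225.   14.]
1.1
```

View pics/top0.png

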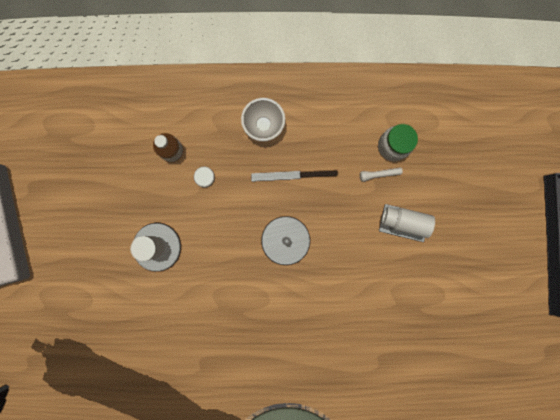

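View pics/side0.png

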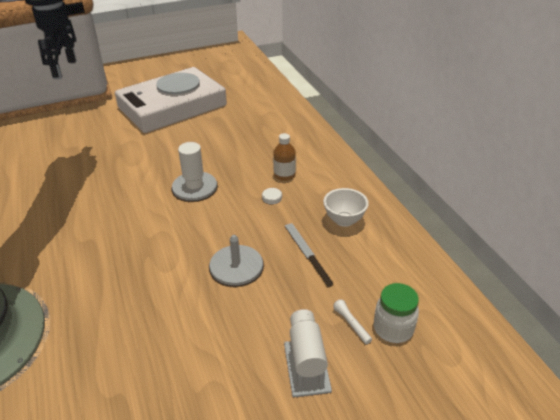

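```bash
python3 - <<'E'
import numpy as np
from scipy.optimize import least_squares
for n in ("top","side"):
    W=np.load(n+"0.npy").reshape(-1,3); W=W[~np.isnan(W[:,0])]
    x,y,z=W.T
    tb=W[(z<6)&(z>-10)&(x>420)&(x<800)]; print(n,"table z",np.median(tb[:,2]))
    J=W[(abs(x-550)<70)&(abs(y+260)<90)&(z>50)]
    q=J[J[:,2]>60]; c=q[:,:2].mean(0)
    print("jar pts",len(J),J.min(0),J.max(0))
    B=J
    # cylinder fit (body radius 26): axis level through (cx,cy,62), angle a
    d=lambda a:np.array([np.cos(a),np.sin(a)])
    for it in range(2):
        def f(p):
            a=p[2]; e=d(a); r=B[:,:2]-[p[0],p[1]] if 0 else B[:,:2]-[p[0],c[1]]
            lat=r@np.array([-e[1],e[0]]); return np.hypot(lat,B[:,2]-p[1])-26
        s=least_squares(f,[c[0],62,np.pi/2],loss="soft_l1",f_scale=1)
        e=d(s.x[2]); t=(J[:,:2]-[s.x[0],c[1]])@e
        lat=(J[:,:2]-[s.x[0],c[1]])@np.array([-e[1],e[0]])
        B=J[(t>-30)&(t<5)]
    tt=t[(J[:,2]>60)]
    print("axis x0,z0,ang",s.x,"cy",c[1],"t range",np.percentile(tt,[0,1,99,100]),"rms",np.std(s.fun))
    for a in range(-70,75,5):
        m=(t>=a)&(t<a+5)
        if m.sum()>3: print(a,m.sum(),np.round(J[m,2].max(),1),np.round([lat[m].min(),lat[m].max()],1),end="; ")
    print()
    P=W[(abs(x-520)<25)&(abs(y)<40)&(z>30)]; print("peg",len(P),P.mean(0),P.min(0),P.max(0))
    D=W[(abs(x-520)<80)&(abs(y)<80)&(z>7)&(z<17)]
    import cv2
    print("disc",len(D),np.median(D[:,2]),cv2.minEnclosingCircle(D[:,:2].astype(np.float32)),D.min(0),D.max(0))
E
```

```text
top table z 0.2553791918145407
jar pts 1101 [ 525.48340102 -326.25074046   50.16998209] [ 593.32675219 -215.90005556   91.82405408]
axis x0,z0,ang [561.87093764  61.55866613   1.32031725] cy -272.0200862428977 t range [-53.9084806  -50.59483961  52.83423654  53.67279656] rms 1.3932345782779418
-55 21 89.0 [-20.4  24.6]; -50 52 91.6 [-25.1  25.5]; -45 52 90.5 [-23.1  26.2]; -40 56 91.2 [-24.7  25.8]; -35 48 89.2 [-23.2  26.3]; -30 55 90.7 [-24.8  25.4]; -25 56 89.5 [-24.9  26.3]; -20 50 89.8 [-24.5  26.2]; -15 53 91.2 [-25.4  25.2]; -10 54 91.8 [-24.4  25.4]; -5 55 90.4 [-25.2  24.9]; 0 54 89.9 [-25.8  25.7]; 5 51 89.6 [-25.2  25.3]; 10 55 89.9 [-23.1  25.7]; 15 51 88.7 [-25.1  25.2]; 20 58 89.1 [-23.7  25.6]; 25 66 87.1 [-22.7  24.8]; 30 39 85.0 [-19.3  19.6]; 35 42 85.1 [-19.9  20.7]; 40 45 86.0 [-19.2  20.1]; 45 46 84.1 [-20.4  21. ]; 50 42 86.6 [-18.8  19.9]; 
peg 53 [522.99655878  -1.93027366  81.9071663 ] [515.16269739  -9.98301163  45.39549395] [530.21401134   5.2439446   88.7341587 ]
disc 1718 12.137354352269085 ((522.7593994140625, -2.738525152206421), 56.305938720703125) [46
[... 579 characters left out ...]
25.   25.1]; -5 69 88.0 [-24.3  25.9]; 0 66 88.6 [-25.3  23.6]; 5 75 91.8 [-23.6  24.2]; 10 66 88.5 [-25.4  23.9]; 15 65 89.1 [-24.   24.2]; 20 80 88.7 [-25.  24.]; 25 64 89.5 [-24.5  23.3]; 30 74 88.5 [-25.3  24.3]; 35 27 86.3 [-20.3  22. ]; 40 33 82.8 [-13.4  19.2]; 45 50 83.2 [-17.5  18.8]; 50 51 83.7 [-20.4  19.9]; 55 52 83.2 [-19.1  19.2]; 60 47 83.2 [-18.5  18.3]; 65 4 79.1 [-19.1  17.9]; 
peg 204 [519.17336313  -8.23247732  60.77741382] [511.67654355 -15.79962722  30.13673501] [529.24528611   3.35483284  88.38734382]
disc 1481 11.44804376104571 ((519.762939453125, -3.5405988693237305), 56.94563674926758) [465.47436623 -60.4663577    7.12677476] [574.33854135  53.09326243  16.54386332]
```

The top view shows the jar at about (408,222), mouth to the left, the empty stand at (286,240) and the hung jar at (145,248). The side view agrees, with the jar at (308,345) and the peg at (236,250). Both cameras put the jar and the stand in the same relative position. I'll grasp near the bottom with the tool tilted, so it still points partly downward once the jar is inverted. Next is a search for reachable tilts.

```bash
cat >> h.py <<'E'
Z=np.array([0,0,1.])
e=np.array([np.cos(1.320),np.sin(1.320),0])
bottom=np.array([547.2,-323.2,62.]); seat=np.array([521.,-3.,12.]); s=30.
def Rot(zt,m,sg):  # closing axis y normal to tool z and jar axis m
    y=sg*np.cross(zt,m); y/=np.linalg.norm(y)
    return np.stack([np.cross(y,zt),y,zt],1)
def pick(a,sg,up=0):      # a: tilt toward mouth
    zt=-np.cos(a)*Z+np.sin(a)*e; R=Rot(zt,e,sg)
    return bottom+s*e+19*zt-up*zt, R
def place(a,yaw,sg,up=0): # mouth down, tool heading yaw, pitched down by a
    h=np.array([np.cos(yaw),np.sin(yaw),0]); zt=np.cos(a)*h-np.sin(a)*Z; R=Rot(zt,-Z,sg)
    return seat+(105-s+up)*Z+19*zt, R
E
python3 - <<'E'
from h import *
lo=np.array([-2.91,-.3,-1.5,.17,-1.26,.16,-2.52]);hi=np.array([2.91,2.13,1.42,2.43,4.41,1.93,2.52])
for deg in (20,30,40,50,60):
  a=np.radians(deg)
  for sg in (1,-1):
    q=robot.inverse_kinematics(*pick(a,sg)); q2=robot.inverse_kinematics(*pick(a,sg,100))
    print(deg,sg,"pick",None if q is None else np.round(q,2),q2 is not None)
    if q is None: continue
    for yd in range(-180,180,20):
      yw=np.radians(yd)
      P=[robot.inverse_kinematics(*place(a,yw,sg,u)) for u in (0,100)]
      if all(p is not None for p in P):
        print("  yaw",yd,np.round(P[0],2),"margin",round(float(min(np.min(np.array(P)-lo),np.min(hi-np.array(P)))),2),"d",round(float(np.abs(np.array(P[0])-q).max()),2))
print(robot.read_state()["time"])
E
```

```text
20 1 pick [ 0.41  0.85  0.23  1.63 -0.66  0.91  0.8 ] True
  yaw -140 [-0.63  1.32  0.64  1.27 -0.01  1.76 -0.92] margin 0.09 d 1.71
  yaw -120 [-0.78  1.26  0.61  1.46  0.17  1.5  -0.87] margin 0.34 d 1.66
  yaw -100 [-0.93  1.2   0.6   1.68  0.37  1.21 -0.89] margin 0.62 d 1.69
  yaw -80 [-1.07  1.17  0.61  1.92  0.63  0.91 -1.02] margin 0.47 d 1.82
  yaw -60 [-1.26  1.25  0.74  2.17  1.01  0.53 -1.33] margin 0.22 d 2.13
  yaw -40 [-1.17  1.2   0.56  2.4   1.91  0.76 -2.11] margin 0.01 d 2.91
  yaw 40 [ 1.4   1.59 -1.28  2.33  2.75  0.29  0.54] margin 0.05 d 3.41
  yaw 60 [ 1.12  1.18 -0.85  2.1  -1.14  0.48 -1.9 ] margin 0.05 d 2.7
  yaw 80 [ 0.47  1.01 -0.04  1.89 -1.21  1.27 -1.83] margin 0.01 d 2.62
  yaw 100 [ 0.01  1.2   0.59  1.67 -1.24  1.84 -1.68] margin 0.02 d 2.48
  yaw 120 [ 0.06  1.19  0.38  1.44 -0.92  1.83 -1.76] margin 0.03 d 2.56
  yaw 140 [ 0.08  1.21  0.17  1.25 -0.61  1.88 -1.81] margin 0.01 d 2.61
20 -1 pick [ 0.    1.14  1.01  1.66 -1.26  1.35 -1.94] True
  yaw -140 [-0.22  1.2  -0.18  1.24  0.47  1.93  1.72] margin -0.0 d 3.66
  yaw -120 [-0.31  1.14 -0.22  1
[... 9444 characters left out ...]
.19  2.15  1.18  0.69  2.19] margin 0.03 d 4.1
  yaw -40 [-0.25  0.59 -0.16  2.27  1.56  0.54  2.16] margin 0.16 d 4.08
  yaw 20 [ 0.35  0.6  -0.45  2.34  2.9   0.25  2.21] margin 0.03 d 4.16
  yaw 40 [ 0.89  0.84 -1.06  2.23  1.58  0.32 -2.22] margin 0.12 d 2.84
  yaw 60 [ 0.42  0.64 -0.33  2.14 -1.    0.36  0.59] margin 0.2 d 2.5
  yaw 80 [ 0.3   0.68 -0.15  2.01 -0.8   0.62  0.7 ] margin 0.4 d 2.61
  yaw 100 [ 0.19  0.73 -0.02  1.88 -0.66  0.85  0.87] margin 0.55 d 2.78
  yaw 120 [ 0.12  0.77  0.01  1.76 -0.5   1.01  1.01] margin 0.67 d 2.92
  yaw 140 [ 0.06  0.81  0.    1.66 -0.34  1.13  1.16] margin 0.63 d 3.07
  yaw 160 [-0.    0.84 -0.    1.6  -0.18  1.21  1.33] margin 0.55 d 3.24
1.1
```

```bash
python3 - <<'E'
from h import *
a=np.pi/4
robot.movep(*pick(a,1,200))
print(robot.read_state()["time"],robot.read_state()["eef_pos"])
p,R=pick(a,1,60); robot.movel(p,R)
im=robot.camera("side")["image"][250:420,180:480]; cv2.imwrite("pics/pre.png",cv2.resize(im,None,fx=2,fy=2))
st=robot.read_state(); print(st["time"],st["eef_pos"],p)
E
```

```text
4.65 [ 523.46098959 -417.45465407  190.07957744]
5.7833 [ 547.27743665 -323.29524745   91.6123404 ] [ 547.45031521 -322.22293267   90.99137803]
```

View pics/pre.png

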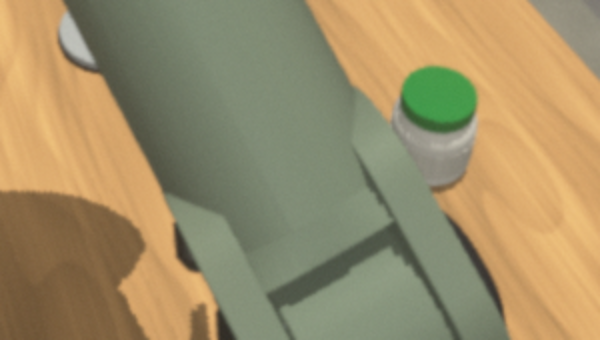

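The arm hides the jar from the side camera here. It's clear of the lidded pot at (435,125), and the pose matches the plan, so I'll do a guarded approach and grip.

```bash
python3 - <<'E'
from h import *
a=np.pi/4
p,R=pick(a,1); print("guard",robot.movel(p,R,max_speed=60,guard=8))
robot.clamp(); st=robot.read_state(); print(st["time"],st["eef_pos"],p,st["finger_gap"],st["gripper_force"],st["ft_force"])
robot.movel(p+[0,0,40],max_speed=80)
st=robot.read_state(); print(st["finger_gap"],st["gripper_force"],st["ft_force"],st["eef_pos"])
c=robot.camera("top"); cv2.imwrite("pics/lift.png",c["image"][150:320,330:500].repeat(3,0).repeat(3,1))
print(robot.read_state()["time"])
E
```

```text
guard False
7.35 [ 558.36776781 -281.25501028   48.98697727] [ 557.9795079  -281.12383169   48.56497116] 50.84481459095048 62.248140424489975 [ 4.10463328 -0.93807114  4.55706112]
51.5973127008625 62.3130939155817 [ 0.69717161 -0.2482062  -1.34138271] [ 558.01736571 -280.97980162   88.60383124]
8.05
```

View pics/lift.png

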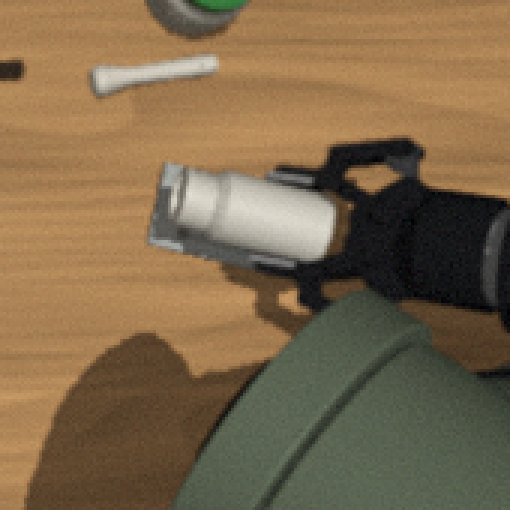

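The jar is held near its bottom, with its mouth at crop (178,195) and still lined up with the cradle. Next I lift and invert it high above the peg.

```bash
python3 - <<'E'
from h import *
a=np.pi/4
st=robot.read_state(); robot.movel(np.array(st["eef_pos"])+[0,0,170])
P,R=place(a,np.radians(-100),1,130); robot.movep(P,R)
robot.wait(.3)
st=robot.read_state(); print(st["time"],st["eef_pos"],P,st["finger_gap"],st["gripper_force"])
for n in ("top","side"):
    c=robot.camera(n); W=pts(c); np.save(n+"1.npy",W); cv2.imwrite(f"pics/{n}1.png",c["image"])
    m=W.reshape(-1,3); m=m[~np.isnan(m[:,0])]
    q=m[(np.hypot(m[:,0]-521,m[:,1]+3)<45)&(m[:,2]>120)]
    if len(q): print(n,len(q),q.min(0),q.max(0))
E
```

```text
11.725 [518.6597158  -16.58724171 203.54311608] [518.66703172 -16.23092057 203.56497116] 51.08961239183805 62.46043212711811
top 1300 [481.95978248 -27.74631245 210.65214822] [565.18575303  41.00387669 289.27729003]
side 2553 [481.08735243 -32.07702478 140.13352696] [564.45008902  41.79219666 290.18864633]
```

View pics/side1.png

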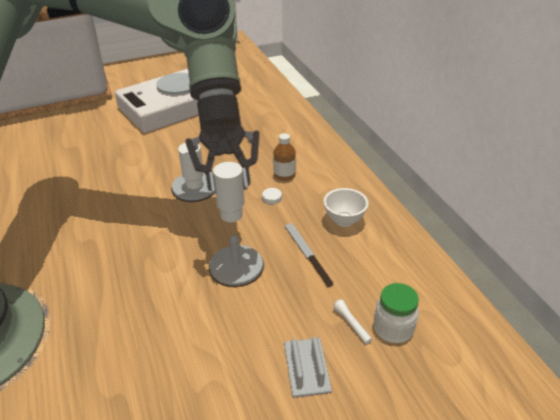

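View pics/top1.png

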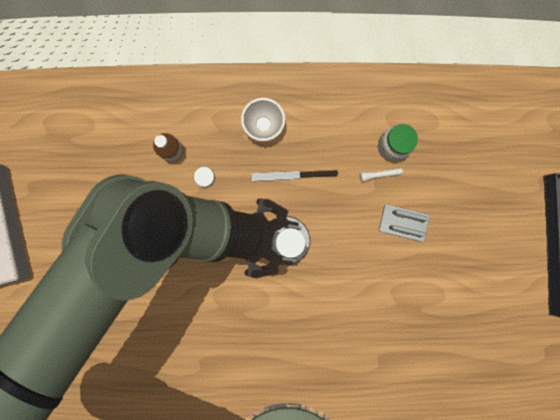

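The jar is upright, mouth down, above the peg: side view jar at (229,190), peg tip at (235,240). All bystanders are in place. I'll measure the jar's axis with the side depth, relative to the stand as that camera saw it.

```bash
python3 - <<'E'
import numpy as np
from scipy.optimize import least_squares
W=np.load("side1.npy"); 
J=W[160:225,208:252].reshape(-1,3); J=J[~np.isnan(J[:,0])]
J=J[(np.hypot(J[:,0]-521,J[:,1]+3)<36)&(J[:,2]>130)&(J[:,2]<255)]
top=J[J[:,2]>240]; print("top z",np.median(top[:,2]),len(top),"zmin",np.percentile(J[:,2],1))
B=J[(J[:,2]>178)&(J[:,2]<240)&(J[:,1]<2)]
f=lambda p:np.hypot(B[:,0]-p[0]-p[2]*(B[:,2]-205),B[:,1]-p[1]-p[3]*(B[:,2]-205))-26
s=least_squares(f,[521,-3,0,0],loss="soft_l1"); x,y,tx,ty=s.x
print(len(B),s.x,np.std(s.fun),"rim",x-tx*63,y-ty*63,"bottom",x+tx*42,y+ty*42)
T=np.load("top1.npy"); t=T.reshape(-1,3); t=t[(np.hypot(t[:,0]-521,t[:,1]+3)<40)&(abs(t[:,2]-247)<5)]; print("top face",len(t),t.min(0),t.max(0),t.mean(0))
# peg from side view at start, fitted with radius 9
P=np.load("side0.npy").reshape(-1,3); P=P[(abs(P[:,0]-520)<14)&(abs(P[:,1]+3)<16)&(P[:,2]>20)&(P[:,2]<72)]
g=least_squares(lambda p:np.hypot(P[:,0]-p[0],P[:,1]-p[1])-9,[520,-3],loss="soft_l1"); print("peg side",g.x)
E
```

```text
top z 245.5460622331907 517 zmin 143.45721938349794
956 [ 5.20546337e+02 -3.21247539e+00  1.81659827e-02  3.57949813e-03] 2.6984728070668558 rim 519.4018802406673 -3.437983775473036 bottom 521.3093084259849 -3.0621364717844335
top face 729 [485.47112741 -27.74631245 242.09814637] [559.71566664  22.34053598 251.94543284] [521.86171734  -2.03206072 246.41285867]
peg side [520.9750016   -2.24149737]
```

The jar is aligned to within about 2 mm and nearly plumb. Lowering with a guard.

```bash
python3 - <<'E'
from h import *
a=np.pi/4; y=np.radians(-100)
P,R=place(a,y,1,20); print(robot.movel(P,max_speed=70,guard=10))
P,R=place(a,y,1,-5); print(robot.movel(P,max_speed=15,guard=6))
robot.wait(.3)
st=robot.read_state(); print(st["time"],st["eef_pos"],P,st["ft_force"],st["finger_gap"],st["gripper_force"])
c=robot.camera("side"); cv2.imwrite("pics/down.png",c["image"][130:300,130:340].repeat(3,0).repeat(3,1)[:,:])
E
```

```text
False
True
15.025 [518.65109995 -16.54547013  74.59364712] [518.66703172 -16.23092057  68.56497116] [0.267532   0.49143193 5.25088412] 51.38333926430798 62.71318629384041
```

View pics/down.png

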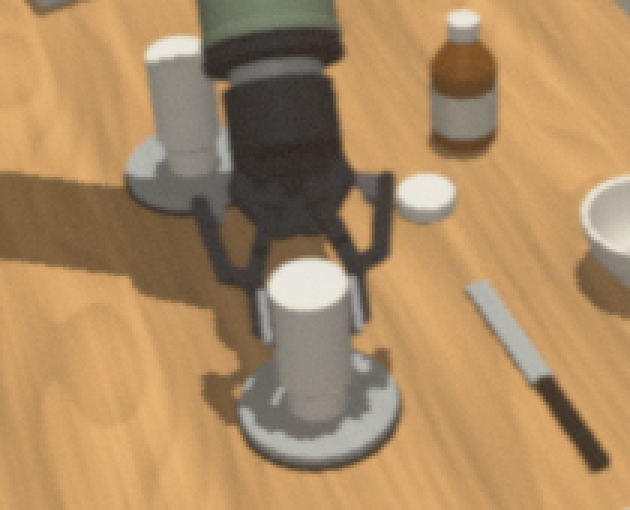

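The rim is on the disc, at crop (318,410). Contact came within 1 mm of the height I expected. Releasing and backing off along the tool.

```bash
python3 - <<'E'
from h import *
robot.open_gripper(); robot.wait(.3)
st=robot.read_state(); zt=np.array(st["tool_rot"])[:,2]; print(st["finger_gap"],st["ft_force"])
robot.movel(np.array(st["eef_pos"])-130*zt,max_speed=80); robot.wait(.5)
c=robot.camera("side"); W=pts(c); cv2.imwrite("pics/end.png",c["image"])
m=W.reshape(-1,3); q=m[(np.hypot(m[:,0]-521,m[:,1]+3)<33)&(m[:,2]>108)&(m[:,2]<125)]
print(len(q),q.mean(0),q.max(0),robot.read_state()["time"],robot.read_state()["ft_force"])
E
```

```text
85.0306291103707 [-0.30690108  0.47481841 -0.7685842 ]
459 [519.02853224  -8.3623361  115.48706211] [545.55330675  23.42483501 120.56018586] 18.1417 [-0.24092191 -0.39945645  0.674538  ]
```

View pics/end.png

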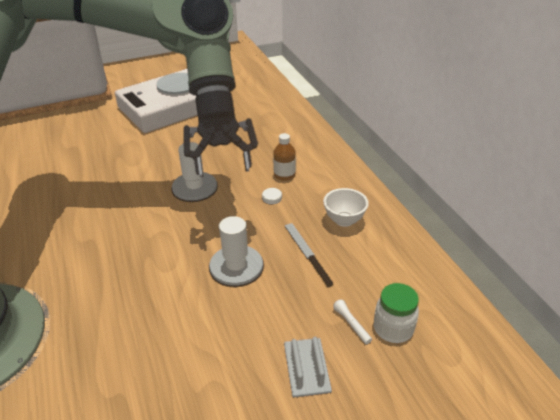

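The jar stands upside down on the stand at (235,245), the gripper is clear of it, and nothing else has moved.

```bash
python3 -c "
from workcell import robot
print(robot.finish_job())"
```

```text
the job is handed in; nothing more can be done
None
```

The jar is upside down over the empty stand's peg with its rim on the disc, released only after contact; the other things look unmoved in the last picture, and I handed the job in at about 18 s (no verdict was returned).

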